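# Small beaker onto the free drying peg

### The job

The small glass beaker has drained on the sloping wire cradle. Turn it upside down and gently put it over the empty drying peg, right down so that its rim rests flat on the stand's ribs, and let go. Leave the other beaker on its own peg where it is.

Things in the scene. Friction and masses are not known exactly. Their poses are not given: they have to be found in the camera images.
- small_beaker_mid (a point): Small clear glass beaker, 56 mm across at the mouth, about 52 mm near the closed end, 72 mm long, hollow (wall about 2 mm, 69 mm deep), about 60 g. Point: its centre, on its axis half-way along; z runs from the closed end to the open mouth. It starts on the cradle, mouth about 38 degrees below level roughly towards the robot, centre about 76 mm above the table; grasp it across its diameter.
- cradle: Fixed steel wire cradle on a grey base 120 x 76 x 8 mm; origin under the base's centre, straight below the beaker's centre to 3 mm; z up, x level towards the beaker's closed end. Two 6 mm wires 18 mm either side of the beaker's axis and 23 mm below it carry it; two upturned wire ends stop its rim. Its flanks are free. It lifts straight up out.
- empty_stand_seat (a point): Empty drying stand, fixed: a white disc 96 mm across with six low radial ribs and a vertical steel peg with an orange tip, 18 mm in diameter at its widest. The point lies on the peg's axis level with the rib tops, 15 mm above the table: where the centre of the beaker's rim comes to rest. The peg's tip is 52 mm above this point. z is up.
- medium_beaker_mid (a point): A bigger glass beaker, 66 mm across and 88 mm long, already upside down on a second stand of the same kind, its top 103 mm above the table; leave it there. The point is its centre, on its axis half-way along.

How it is judged (in metres and radians):
At the end, for the whole second after the job is handed in: The small beaker stands upside down over the empty stand's peg, its axis within 10 degrees of vertical and within 22 mm of the peg's axis, its centre 31 to 41 mm above the rib tops (rim down on the ribs), at rest and let go (horizontal distance between small_beaker_mid and empty_stand_seat below 0.022 m and z of small_beaker_mid in the frame of empty_stand_seat between 0.031 and 0.041 m and angle between small_beaker_mid's own z axis and vertical above 2.967 rad and linear speed of small_beaker below 0.02 m/s); the robot touches nothing.
It fails at once if the beaker on the other peg is shifted by more than 20 mm (distance of medium_beaker_mid from where it was at the start of the episode above 0.02 m).
It fails at once if the small beaker is banged on the stand with more than 30 N (contact force between small_beaker and empty_stand above 30 N).
It also fails if it takes over 32 s, if anything falls off the work surface, if the arm or the gripper's body presses on something with over 40 N, if the wrist force passes 120 N, or if a joint passes its speed limit or range.

### The arm

A 6-joint arm with a two-finger parallel gripper is mounted at the origin on a cart in front of the work surface, level with it; the furniture and walls round the work are solid. World frame = base frame: x ahead of the robot, y to its left, z up, the work surface at z = 0. Lengths are in m, angles in degrees, forces in N, time in s.
With the tool pointing down it reaches from about 0.375 to 0.825 m from the base axis. Payload 5.5 kg.
Tool frame: the origin (TCP) lies between the finger pads; the fingertips stand 14 mm ahead of it and the grasp point (between the pads) lies 5 mm behind it; z points along the fingers, y is the line along which they close (so a half turn about z gives the same grasp; the last joint's range is limited). The gripper opens to 85 mm and grips with 20 to 120 N. Pads are 22 mm wide; open, the fingers measure 114 mm over their backs; the gripper's body (76 mm by 85 mm) begins 54 mm behind the grasp point. The pads swing forward as they close: fully open they stand 13 mm farther back than shut.
Start: joints at [73.912, 17.962, -2.699, 69.339, 0, 90], TCP at [0.166, 0.576, 0.22] pointing down, gripper open.
Joint ranges: [-152.73, 152.73], [-39.44, 99.34], [-58.76, 71.6], [-118.89, 123.64], [-81.53, 83.1], [-180, 180]. Speed limits (degrees/s): [136.94, 136.94, 172.46, 180, 180, 180].

### API

Orientations are given as [roll, pitch, yaw] about the fixed x, y, z axes, in that order (R = Rz(yaw) Ry(pitch) Rx(roll)).
In Python, from plant import robot gives the robot as it stands.
- The arm moves only by the tool servo_tool, never from a script. Its argument "series" is a list of rows, each a list of 2 entries, a list of its own where there are three numbers: the shift along the world's x, y, z in cm, then the turn about the world's z in rad. In form: [[[x, y, z], twist], ...]. A call has 1 to 20 rows; each row is the pose to reach, as a shift and turn from the pose commanded when the call began; what a row does not reach only later rows make up. A row lasts 1/12 s, in which the tool goes at most 41.7 mm and 7.16 degrees, less where a joint would pass 70% of its speed; a pose out of reach is approached as far as the arm can. A call with a gripper value outside its range is refused whole. "jaw" is the gripper's target within -1 to 1 (fully open at 1, half-way at 0, shut at -1), set as the call begins (left out, the last holds). The fingers move at their own pace and stop on an object; "squeeze" is the grip in N (left out, the last holds). Time passes only in rows, so rows that repeat a pose let the fingers close. It gives the time, the measured TCP pose, the force, the opening and the grip force at its end, in the units of the state.
- robot.get_obs(): the state, without advancing time (a new reading comes with each control period).
- robot.grab_frame(name): name is "side" or "top" or "wrist"; returns (picture, depth): 384x512x3 uint8, red, green, blue; 384x512 float32, m along the optical axis (not along the pixel's ray), 0 where there is no reading.
- robot.get_calibration(name): a dict with "fov_y" (degrees; the focal length in pixels is half the picture's height over the tangent of half this angle, whatever the lens; pixels are square), "cx", "cy" (the principal point, pixels), "R" (3x3) and "t" (3): a world point X has camera coordinates R X + t. Camera axes: x right, y down, z forward; pixel columns grow to the right and rows downward; lengths in m; the calibration is good to about 2 mm. A picture is of the moment at which its call begins: read the wrist's pose just before it. get_calibration takes no time and is no camera call; for the wrist camera it gives the pose at the moment of the call.
- robot.sign_off(): hands the job in; it is judged then, once.
The state is a dict: "time": time; "joint_pos": joint angles; "qvel": joint speeds; "tau": joint torques, N m; "position": TCP position; "tcp_rot": TCP orientation; "ft_force": force on the tool from outside, world axes, zero at the start; "ft_torque": the same for the moment, N m; "grip_width": finger opening in m; "grasp_force": force on a finger pad.
Only numpy, scipy, OpenCV 4.12 (cv2) and the standard library are available. Lean on these libraries where they do the work, as an engineer would, in place of code of your own. Each camera call takes 0.05 s, during which the arm holds its last target. There are 200 camera calls.

## Working session

There is one attempt and no reset: what is moved stays moved. The work goes in short steps, Python scripts to look and compute and a tool call to move; the robot and the scene stay as the last step left them, time stands still between calls to the robot, and variables do not carry over. Pictures are saved under pics/ and viewed, at most 10 in all, crops included, and the job is handed in when it is done.

Besides the shell and the picture viewer there is one more tool, called after ">>>" by a JSON object that holds its "api" and its "payload", one argument or row to a line. servo_tool: Moves the arm, as the interface text tells. Its arguments: {"type":"object","properties":{"series":{"type":"array"},"jaw":{"type":"number"},"squeeze":{"type":"number"}},"required":["series"]}

```bash
mkdir -p pics; ls
cat > h.py <<'E'
import numpy as np,cv2
from plant import robot
def K(c,shape=(384,512)):
    f=shape[0]/2/np.tan(np.radians(c['fov_y'])/2); return f
def cloud(name):
    c=robot.get_calibration(name); im,d=robot.grab_frame(name)
    f=K(c); v,u=np.mgrid[:384,:512]
    P=np.stack([(u-c['cx'])/f*d,(v-c['cy'])/f*d,d],-1)
    W=(P-np.array(c['t']))@np.array(c['R'])
    W[d==0]=np.nan
    return im,d,W,c
def ray(c,u,v):
    R=np.array(c['R']);o=-R.T@np.array(c['t']);d=R.T@np.array([(u-c['cx'])/K(c),(v-c['cy'])/K(c),1]);return o,d
def onz(c,u,v,z):
    o,d=ray(c,u,v);return o+d*(z-o[2])/d[2]
def two(a,b):
    (o,d),(p,e)=a,b
    s=np.linalg.lstsq(np.c_[d,-e],p-o,rcond=None)[0]
    x,y=o+d*s[0],p+e*s[1];return (x+y)/2,np.linalg.norm(x-y)
E
python3 - <<'E'
from h import *
print(robot.get_obs())
ims=[]
for n in ['side','top']:
    im,d,W,c=cloud(n); np.savez(f'{n}.npz',im=im,d=d,W=W); print(n,c)
    cv2.imwrite(f'pics/{n}0.png',im[...,::-1])
im,d,W,c=cloud('wrist');cv2.imwrite('pics/wrist0.png',im[...,::-1])
E
```

```text
pics
{'time': 0.0, 'joint_pos': array([ 7.39127306e+01,  1.80063188e+01, -2.75363425e+00,  6.93393625e+01,
        2.47191638e-03,  8.99978504e+01]), 'qvel': array([ 0.07521418,  0.00855859,  0.10610036,  0.07652021,  0.13021621,
       -0.03619662]), 'tau': array([-7.35999379e-06, -5.39593613e+01,  3.39745259e+01,  1.89742068e-02,
        1.49562061e-04,  8.05392403e-06]), 'position': array([0.16608289, 0.57594113, 0.21941686]), 'tcp_rot': array([-1.79900685e+02, -2.47563874e-03,  1.63914876e+02]), 'ft_force': array([-0.19180576,  0.26624295, -0.58940808]), 'ft_torque': array([-0.0615151 , -0.05016867, -0.02989579]), 'grasp_force': 0.0, 'grip_width': 0.08526788248705544}
side {'fov_y': 42.513889628931985, 'cx': 259.07151467063574, 'cy': 187.23030860258257, 'R': array([[ 0.9550984 , -0.2962828 ,  0.00188235],
       [-0.16650905, -0.54199253, -0.82372255],
       [ 0.24507505,  0.78642266, -0.56698997]]), 't': array([-0.51796454,  0.16094427,  1.02861381])}
top {'fov_y': 56.72580002163751, 'cx': 250.7151647249664, 'cy': 199.38507050432406, 'R': array([[ 0.0222772 , -0.99954635,  0.0202687 ],
       [-0.99717933, -0.02366876, -0.07122616],
       [ 0.07167358, -0.01862481, -0.99725424]]), 't': array([-0.00953397,  0.55274272,  0.98692189])}
```

View pics/side0.png

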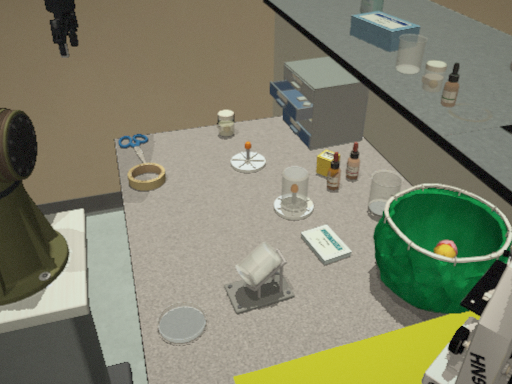

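View pics/top0.png

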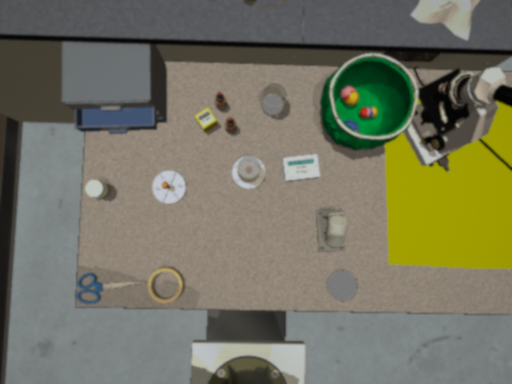

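Run:
```python
from h import *
D={n:np.load(n+'.npz') for n in('side','top')};C={n:robot.get_calibration(n) for n in D}
# orange tip
def orange(n,box):
    im=D[n]['im'].astype(int);r,g,b=im[...,0],im[...,1],im[...,2]
    m=((r-b>60)&(r-g>40)).astype(np.uint8);x0,y0,x1,y1=box
    q=np.zeros_like(m);q[y0:y1,x0:x1]=m[y0:y1,x0:x1];v,u=np.nonzero(q);return u.mean(),v.mean(),len(u)
for nm,bs,bt in(('empty',(235,135,262,165),(155,172,185,200)),('med',(280,170,310,215),(235,155,262,185))):
    try:
        a=orange('side',bs);b=orange('top',bt);print(nm,a,b,two(ray(C['side'],*a[:2]),ray(C['top'],*b[:2])))
    except Exception as e:print(nm,e)
# white disc of the empty stand
for n,box in(('top',(145,165,195,210)),('side',(222,145,275,178))):
    im=D[n]['im'].astype(int);x0,y0,x1,y1=box
    m=np.zeros((384,512),np.uint8);s=im[y0:y1,x0:x1];m[y0:y1,x0:x1]=(s.min(-1)>190)
    cs=cv2.findContours(m,cv2.RETR_EXTERNAL,2)[0];e=cv2.fitEllipse(cv2.convexHull(max(cs,key=cv2.contourArea)));print(n,e,onz(C[n],*e[0],0.012))
for n,(x0,y0,x1,y1) in(('top',(305,195,360,260)),('side',(215,230,305,315))):
    s=D[n]['im'][y0:y1,x0:x1,::-1]
    cv2.imwrite(f'pics/{n}_cr.png',cv2.resize(s,None,fx=(8 if n=='top' else 6),fy=(8 if n=='top' else 6),interpolation=cv2.INTER_CUBIC))
a=cv2.imread('pics/top_cr.png');b=cv2.imread('pics/side_cr.png');h=max(a.shape[0],b.shape[0])
pad=lambda i:cv2.copyMakeBorder(i,0,h-i.shape[0],0,0,0)
o=np.hstack([pad(a),pad(b)]);print(o.shape);o=cv2.resize(o,None,fx=.8,fy=.8);print(o.shape);cv2.imwrite('pics/cr.png',o)
W=D['top']['W'];print(np.round(W[200:256:6,331],3));print(np.round(W[228,310:356:4],3))
```

```text
empty (np.float64(247.5), np.float64(145.0), 38) (np.float64(164.9090909090909), np.float64(184.9090909090909), 22) (array([0.5836847 , 0.2378644 , 0.05859439]), np.float64(0.0004488054669828494))
med SVD did not converge in Linear Least Squares
top ((159.6151123046875, 193.01148986816406), (8.848539352416992, 10.209724426269531), 144.25205993652344) [0.56538563 0.26229003 0.012     ]
side ((247.97296142578125, 160.60836791992188), (18.013643264770508, 33.9319953918457), 88.01333618164062) [0.58306647 0.23379476 0.012     ]
(520, 980, 3)
(416, 784, 3)
[[ 0.558 -0.23   0.   ]
 [ 0.541 -0.231 -0.003]
 [ 0.523 -0.228  0.009]
 [ 0.504 -0.207  0.095]
 [ 0.488 -0.204  0.107]
 [ 0.472 -0.206  0.101]
 [ 0.456 -0.209  0.088]
 [ 0.44  -0.212  0.077]
 [ 0.42  -0.229  0.008]
 [ 0.403 -0.231 -0.002]]
[[ 0.476 -0.17  -0.002]
 [ 0.476 -0.182 -0.002]
 [ 0.476 -0.191  0.008]
 [ 0.476 -0.203  0.007]
 [ 0.477 -0.215  0.005]
 [ 0.477 -0.203  0.1  ]
 [ 0.478 -0.211  0.11 ]
 [ 0.478 -0.221  0.113]
 [ 0.478 -0.231  0.112]
 [ 0.478 -0.244  0.102]
 [ 0.478 -0.287 -0.003]
 [ 0.479 -0.297  0.001]]
 ** On entry to DLASCL parameter number  4 had an illegal value
 ** On entry to DLASCL parameter number  4 had an illegal value
 ** On entry to DLASCL parameter number  4 had an illegal value
 ** On entry to DLASCL parameter number  4 had an illegal value
 ** On entry to DLASCL parameter number  5 had an illegal value
 ** On entry to DLASCL parameter number  4 had an illegal value<stdin>:7: RuntimeWarning: Mean of empty slice.
  ret = ret.dtype.type(ret / rcount)
```

View pics/cr.png

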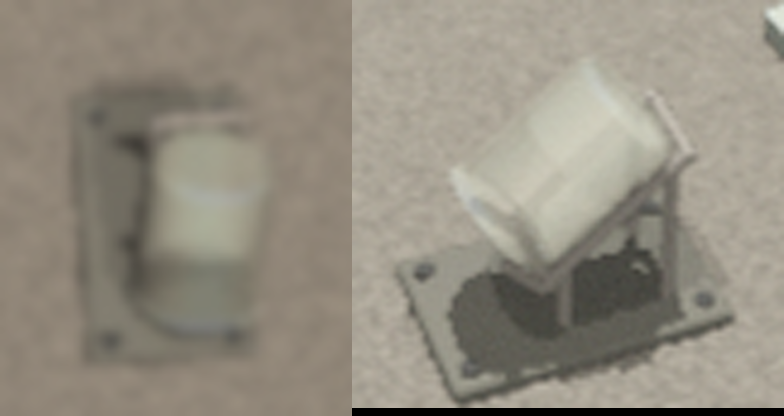

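Run:
```python
from h import *
from scipy.optimize import least_squares
C={n:robot.get_calibration(n) for n in('side','top')}
for n,ps in(('top',[(317.2,209.1),(318.3,251.2),(344.4,250)]),('side',[(224.6,284.6),(237.9,313.7),(294.8,296.2)])):
    for p in ps: print(n,onz(C[n],*p,.008).round(4))
P={}
for n in C:
    W=np.load(n+'.npz')['W'].reshape(-1,3)
    m=(abs(W[:,0]-.47)<.06)&(abs(W[:,1]+.225)<.05)&(W[:,2]>.07)&(W[:,2]<.14);P[n]=W[m];print(n,m.sum(),W[m].min(0),W[m].max(0))
for k in('top','side','both'):
    Q=np.vstack(list(P.values())) if k=='both' else P[k]
    def f(p):
        h,t=p[3],p[4];a=np.array([np.cos(t)*np.cos(h),np.cos(t)*np.sin(h),np.sin(t)])
        d=Q-np.array([.47,p[0],p[1]]);s=d@a;r=np.linalg.norm(d-np.outer(s,a),axis=1)
        return np.r_[r-(.027-s*.055),p[2]*.0]
    r=least_squares(f,[-.225,.076,0,-.05,.66],loss='soft_l1',f_scale=.002)
    p=r.x;a=np.array([np.cos(p[4])*np.cos(p[3]),np.cos(p[4])*np.sin(p[3]),np.sin(p[4])]);c=np.array([.47,p[0],p[1]])
    s=(Q-c)@a
    print(k,'c@x=.47',c.round(4),'head,tilt',np.degrees(p[3:]).round(1),'span',np.percentile(s,[1,3,97,99]).round(4),'med res',np.median(abs(r.fun)))
    mid=c+a*((.076-c[2])/a[2]);print(' pt at z=.076',mid.round(4))
```

```text
top [ 0.5303 -0.1884  0.008 ]
top [ 0.4105 -0.1926  0.008 ]
top [ 0.4154 -0.2673  0.008 ]
side [ 0.4108 -0.195   0.008 ]
side [ 0.4165 -0.2738  0.008 ]
side [ 0.5321 -0.2643  0.008 ]
side 1133 [ 0.4271648  -0.25615423  0.07001042] [ 0.52004153 -0.20389475  0.11777292]
top 619 [ 0.42958317 -0.25079515  0.07001366] [ 0.52047016 -0.19771289  0.11805393]
top c@x=.47 [ 0.47   -0.2264  0.0724] head,tilt [ 6.  40.4] span [-0.0279 -0.0263  0.0433  0.0441] med res 0.0013172236913200318
 pt at z=.076 [ 0.4742 -0.2259  0.076 ]
side c@x=.47 [ 0.47   -0.2276  0.0735] head,tilt [ 2.9 40.3] span [-0.0293 -0.0271  0.0407  0.0425] med res 0.0009968114484273996
 pt at z=.076 [ 0.473  -0.2274  0.076 ]
both c@x=.47 [ 0.47   -0.2275  0.0732] head,tilt [ 3.8 40.4] span [-0.0289 -0.0268  0.0417  0.0431] med res 0.0012033190748943039
 pt at z=.076 [ 0.4733 -0.2272  0.076 ]
```

>>> {"api": "servo_tool", "payload": {
  "series": [
    [[1.5,-1.5,0],0.05],
    [[4,-4.5,0],0.12],
    [[6.8,-7.4,0],0.2],
    [[9.6,-10.3,0],0.28],
    [[12.4,-13.3,0],0.351],
    [[15.2,-16.3,0],0.351],
    [[18,-19.3,0],0.351],
    [[20.5,-22.5,0],0.351],
    [[22.5,-26,0],0.351],
    [[24.2,-29.7,0],0.351],
    [[25.5,-33.5,0],0.351],
    [[26.3,-37.5,0],0.351],
    [[27,-41.5,0],0.351],
    [[27.6,-45.5,0],0.351],
    [[28.2,-49.5,0],0.351],
    [[28.8,-53.5,0],0.351],
    [[29.4,-57.5,0],0.351],
    [[30,-61.5,0],0.351],
    [[30.4,-65.5,-1],0.351],
    [[30.8,-69,-2],0.351]
  ],
  "jaw": 1,
  "squeeze": 25
}}

```text
time: 1.82
position: [0.4746, -0.1161, 0.2006]
tcp_rot: [-180.0, 0.1, -176.0]
ft_force: [0.8, 0.0, -0.5]
grip_width: 0.0852
grasp_force: 0.0
```

>>> {"api": "servo_tool", "payload": {
  "series": [
    [[0.1,-3.5,0],0],
    [[0.2,-7,-1],0],
    [[0.26,-10,-2],0],
    [[0.26,-11.4,-3],0],
    [[0.26,-11.4,-3],0],
    [[0.26,-11.4,-3],0]
  ]
}}

```text
time: 2.32
position: [0.476, -0.2271, 0.1694]
tcp_rot: [179.9, -0.1, -176.1]
ft_force: [-1.0, 0.2, -0.9]
grip_width: 0.0854
grasp_force: 0.0
```

Run:
```python
from h import *
print(robot.get_obs()['position'],robot.get_obs()['joint_pos'].round(1))
im,d,W,c=cloud('wrist');cv2.imwrite('pics/w1.png',im[...,::-1])
m=(abs(W[...,0]-.47)<.06)&(abs(W[...,1]+.225)<.05)&(W[...,2]>.05)&(W[...,2]<.135)
Q=W[m];print(len(Q),Q.min(0),Q.max(0))
# project the assumed axis
a=np.array([.788*np.cos(.07),.788*np.sin(.07),.616]);mid=np.array([.4727,-.228,.076])
for s in(-.036,-.0,.036):
    p=np.array(c['R'])@(mid+s*a)+c['t'];print(s,(K(c)*p[:2]/p[2]+[c['cx'],c['cy']]).round(0))
from scipy.optimize import least_squares
def f(p):
    a=np.array([np.cos(p[3])*np.cos(p[2]),np.cos(p[3])*np.sin(p[2]),np.sin(p[3])]);d=Q-np.array([.47,p[0],p[1]]);s=d@a
    return np.linalg.norm(d-np.outer(s,a),axis=1)-(.027-s*.055)
r=least_squares(f,[-.225,.074,.07,.66],loss='soft_l1',f_scale=.002);print(r.x,np.degrees(r.x[2:]),np.median(abs(r.fun)))
```

```text
[ 0.47597873 -0.22709546  0.16937826] [-25.5  11.9 -17.5  60.8   0.  -29.5]
5170 [ 0.42749774 -0.25722541  0.05472216] [ 0.51922883 -0.20012693  0.11767196]
-0.036 [255. 150.]
-0.0 [255. 184.]
0.036 [255. 221.]
[-0.22778661  0.07319175  0.08029741  0.71390379] [ 4.60070272 40.9036743 ] 0.0005923303416067865
```

View pics/w1.png

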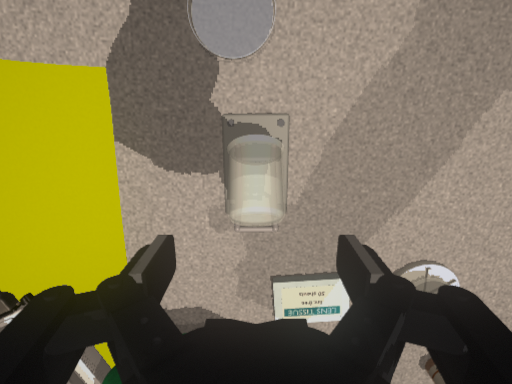

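>>> {"api": "servo_tool", "payload": {
  "series": [
    [[0,0,-2],0],
    [[0,-0.05,-5],0],
    [[0,-0.05,-7.5],0],
    [[0,-0.05,-9],0],
    [[0,-0.05,-9.8],0],
    [[0,-0.05,-9.8],0]
  ]
}}

```text
time: 2.87
position: [0.4761, -0.2261, 0.0712]
tcp_rot: [179.9, -0.1, -175.9]
ft_force: [0.8, 0.4, 1.2]
grip_width: 0.0852
grasp_force: 0.0
```

>>> {"api": "servo_tool", "payload": {
  "series": [
    [[0,0,0],0],
    [[0,0,0],0],
    [[0,0,0],0],
    [[0,0,0],0],
    [[0,0,0],0],
    [[0,0,0],0],
    [[0,0,0],0],
    [[0,0,0],0],
    [[0,0,0],0],
    [[0,0,0],0]
  ],
  "jaw": -1,
  "squeeze": 20
}}

```text
time: 3.7
position: [0.4782, -0.2274, 0.0741]
tcp_rot: [179.9, 0.2, -176.0]
ft_force: [0.3, 4.2, 6.1]
grip_width: 0.0503
grasp_force: 20.0
```

>>> {"api": "servo_tool", "payload": {
  "series": [
    [[0,0,0],0],
    [[0,0,0],0],
    [[0,0,0],0],
    [[0,0,-0.4],0],
    [[0,0,-0.8],0],
    [[0,0,-0.8],0]
  ],
  "jaw": 0.8
}}

```text
time: 4.2
position: [0.4762, -0.2277, 0.0632]
tcp_rot: [180.0, -0.1, -176.0]
ft_force: [-0.2, 0.8, 0.1]
grip_width: 0.077
grasp_force: 0.0
```

>>> {"api": "servo_tool", "payload": {
  "series": [
    [[0,0,0],0],
    [[0,0,0],0],
    [[0,0,0],0],
    [[0,0,0],0],
    [[0,0,0],0],
    [[0,0,0],0],
    [[0,0,0],0],
    [[0,0,0],0]
  ],
  "jaw": -1,
  "squeeze": 20
}}

```text
time: 4.87
position: [0.4768, -0.2275, 0.0643]
tcp_rot: [179.9, 0.0, -176.0]
ft_force: [-0.9, 5.1, 4.2]
grip_width: 0.0519
grasp_force: 21.0
```

Run:
```python
from h import *
im,d,W,c=cloud('wrist')
im2,_=robot.grab_frame('side')
o=np.hstack([cv2.resize(im[100:380,100:420],(480,420)),cv2.resize(im2[200:320,210:310],(320,420))[:, :]])
cv2.imwrite('pics/g1.png',o[...,::-1])
```

```text
(no output)
```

View pics/g1.png

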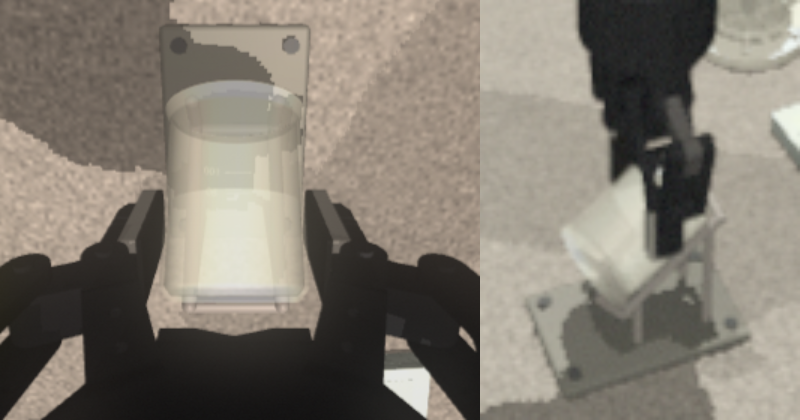

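>>> {"api": "servo_tool", "payload": {
  "series": [
    [[0,0,0.3],0],
    [[0,0,0.8],0],
    [[0,0,1.5],0],
    [[0,0,2.5],0],
    [[0,0,4],0],
    [[0,0,6],0],
    [[0,0,8],0],
    [[0,0,10],0],
    [[0,0,11],0],
    [[0,0,11],0]
  ]
}}

```text
time: 5.8
position: [0.4788, -0.2292, 0.1775]
tcp_rot: [-179.8, 0.3, -176.0]
ft_force: [0.5, 0.1, -0.5]
grip_width: 0.0521
grasp_force: 21.1
```

Run:
```python
from h import *
print(robot.get_obs()['position'])
im,d,W,c=cloud('wrist')
im2,_,W2,_=cloud('side');np.savez('lift.npz',W=W2,Ww=W)
o=np.hstack([cv2.resize(im[100:380,100:420],(400,350)),cv2.resize(im2[150:290,190:350],(400,350))])
cv2.imwrite('pics/g2.png',o[...,::-1])
```

```text
[ 0.47879906 -0.22915876  0.17754019]
```

View pics/g2.png

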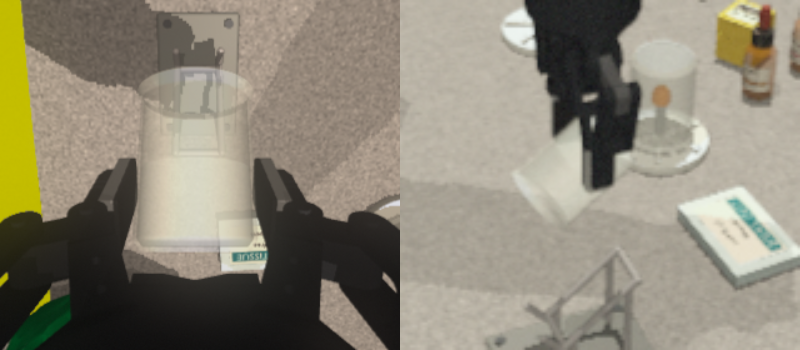

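```bash
cat > fit.py <<'E'
from h import *
from scipy.optimize import least_squares
def fit(Q,tcp,h0,t0):
    def ax(p):return np.array([np.cos(p[3])*np.cos(p[2]),np.cos(p[3])*np.sin(p[2]),np.sin(p[3])])
    h=np.array([np.cos(h0),np.sin(h0),0])
    y=np.array([-h[1],h[0],0])
    def f(p):
        a=ax(p);d=Q-tcp-p[0]*y-p[1]*np.array([0,0,1]);s=d@a
        return np.linalg.norm(d-np.outer(s,a),axis=1)-(.0268-s*.055)
    r=least_squares(f,[0,.01,h0,t0],loss='soft_l1',f_scale=.002);a=ax(r.x);o=tcp+r.x[0]*y+r.x[1]*np.array([0,0,1]);s=(Q-o)@a
    return o,a,s,r
E
python3 - <<'E'
from fit import *
tcp=np.array([.4788,-.2292,.1775]);D=np.load('lift.npz')
for k in('Ww','W'):
    W=D[k].reshape(-1,3);rel=W-tcp;c,s=np.cos(.07),np.sin(.07);u=rel[:,0]*c+rel[:,1]*s;v=-rel[:,0]*s+rel[:,1]*c
    m=(abs(v)<.035)&(u<-.012)&(u>-.09)&(abs(rel[:,2])<.06);Q=W[m]
    o,a,s,r=fit(Q,tcp,.07,.68);print(k,m.sum(),'o-tcp',(o-tcp).round(4),'head/tilt',np.degrees(r.x[2:]).round(1),'rim s',np.percentile(s,[.5,2,98]).round(4),np.median(abs(r.fun)), 'u min',((Q-tcp)@[c*1,np.sin(.07),0]).min())
E
```

```text
Ww 7793 o-tcp [ 0.    -0.     0.015] head/tilt [ 3.9 42.5] rim s [-0.0392 -0.0385  0.0186] 0.0005218202077095224 u min -0.04969204133593255
W 707 o-tcp [-0.      0.0006  0.0143] head/tilt [ 0.5 41.5] rim s [-0.0404 -0.0398  0.0143] 0.000990280451997838 u min -0.05056726241413007
```

>>> {"api": "servo_tool", "payload": {
  "series": [
    [[0.2,0.5,1],0],
    [[0.5,1.7,2],0],
    [[1.2,3.8,2],0],
    [[2,6.6,2],0],
    [[3,10,2],0],
    [[4,13.5,2],0],
    [[5,17,2],0],
    [[6,20.5,2],0],
    [[7,24,2],0],
    [[8,27.5,2],0],
    [[9,31,2],0],
    [[10,34.5,2],0],
    [[11,38,2],0],
    [[12,41.2,2],0],
    [[12.8,43.8,1.5],0],
    [[13.4,45.6,1],0],
    [[13.7,46.5,0.5],0],
    [[13.7,46.7,0],0],
    [[13.7,46.7,0],0],
    [[13.7,46.7,0],0]
  ]
}}

```text
time: 7.57
position: [0.6131, 0.2376, 0.1737]
tcp_rot: [-179.9, -0.1, -176.0]
ft_force: [-0.1, -0.8, 0.1]
grip_width: 0.0522
grasp_force: 21.2
```

```bash
cat > look.py <<'E'
from fit import *
import sys
def look(tag,t0,save=True):
    tcp=np.array(robot.get_obs()['position']);print('tcp',tcp.round(4),robot.get_obs()['ft_force'].round(1))
    im,d,W,c=cloud('wrist');im2,_,W2,c2=cloud('side')
    w=W.reshape(-1,3);rel=w-tcp;cc,ss=np.cos(.07),np.sin(.07);u=rel[:,0]*cc+rel[:,1]*ss;v=-rel[:,0]*ss+rel[:,1]*cc
    m=(abs(v)<.03)&(u<-.012)&(u>-.09)&(rel[:,2]>-.03)&(rel[:,2]<.06);Q=w[m]
    o,a,s,r=fit(Q,tcp,.07,t0);print('wrist',m.sum(),'o-tcp',(o-tcp).round(4),'head/tilt',np.degrees(r.x[2:]).round(1),np.percentile(s,[.5,2]).round(4),np.median(abs(r.fun)).round(4))
    for n,i,cal in(('wrist',im,c),('side',im2,c2)):
        q=i.astype(int);R,G,B=q[...,0],q[...,1],q[...,2];mm=((R-B>60)&(R-G>40)).astype(np.uint8)
        k,l,st,ce=cv2.connectedComponentsWithStats(mm)
        for j in range(1,k):
            if st[j,4]>12: print(n,'orange',ce[j].round(1),st[j,4],onz(cal,*ce[j],.0595).round(4))
    o=np.hstack([cv2.resize(im[60:340,100:420],(400,350)),cv2.resize(im2[70:210,170:330],(400,350))])
    cv2.imwrite(f'pics/{tag}.png',o[...,::-1])
E
python3 -c "
from look import *
look('a1',.7)"
```

```text
tcp [0.6131 0.2376 0.1737] [-0.1 -0.8  0.1]
wrist 7403 o-tcp [ 0.     -0.0002  0.0143] head/tilt [ 3.7 41.2] [-0.0392 -0.0385] 0.0005
wrist orange [258.  148.8] 134 [0.5804 0.2372 0.0595]
wrist orange [ 26.5 184.9] 109 [0.6333 0.0051 0.0595]
wrist orange [138.3 338.9] 49 [0.8221 0.1081 0.0595]
wrist orange [110.3 373.9] 54 [0.881  0.0692 0.0595]
side orange [247.5 145.1] 36 [0.5829 0.2358 0.0595]
side orange [336. 155.] 20 [0.7882 0.1185 0.0595]
side orange [333.  170.5] 25 [0.7498 0.0526 0.0595]
side orange [446.8 245.4] 60 [ 0.8528 -0.2708  0.0595]
```

View pics/a1.png

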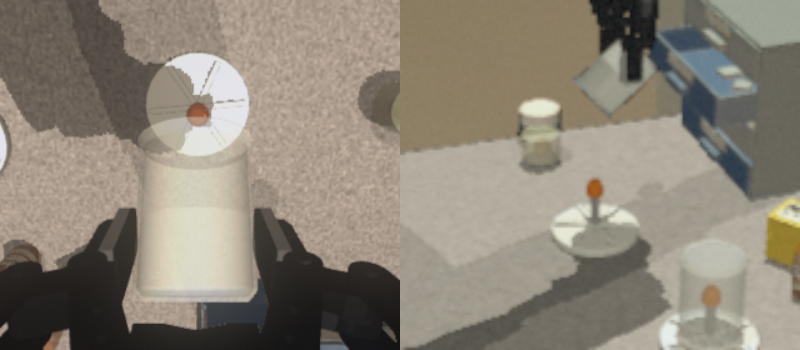

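>>> {"api": "servo_tool", "payload": {
  "series": [
    [[0,0,-1.5],0],
    [[0,0,-3.5],0],
    [[0,0,-5.5],0],
    [[0,0,-7],0],
    [[0,0,-8],0],
    [[0,0,-9],0],
    [[0,0,-10],0],
    [[0,0,-10],0],
    [[0,0,-10],0]
  ]
}}

```text
time: 8.42
position: [0.6138, 0.2387, 0.0742]
tcp_rot: [-180.0, -0.0, -176.0]
ft_force: [0.4, 0.1, -0.3]
grip_width: 0.0516
grasp_force: 21.2
```

>>> {"api": "servo_tool", "payload": {
  "series": [
    [[-0.4,0,0],0],
    [[-0.8,-0.05,0],0],
    [[-1.2,-0.1,0],0],
    [[-1.6,-0.1,0],0],
    [[-2,-0.15,0],0],
    [[-2.3,-0.15,0],0],
    [[-2.5,-0.2,0],0],
    [[-2.5,-0.2,0],0]
  ]
}}

```text
time: 9.08
position: [0.5886, 0.2373, 0.0746]
tcp_rot: [180.0, 0.0, -176.0]
ft_force: [1.9, 2.8, -0.3]
grip_width: 0.0519
grasp_force: 20.9
```

```bash
python3 -c "
from look import *
look('a2',.9)"
```

```text
tcp [0.5886 0.2373 0.0746] [ 1.9  2.8 -0.3]
wrist 6590 o-tcp [ 0.     -0.0001  0.0106] head/tilt [ 4. 58.] [-0.0357 -0.0348] 0.0004
wrist orange [256.7 210.8] 173 [0.5816 0.2374 0.0595]
side orange [355.1 144.7] 14 [0.8598 0.1531 0.0595]
side orange [336.2 155.1] 20 [0.7885 0.1182 0.0595]
side orange [333.  170.5] 25 [0.7498 0.0526 0.0595]
side orange [446.7 245.4] 58 [ 0.8526 -0.2707  0.0595]
```

View pics/a2.png

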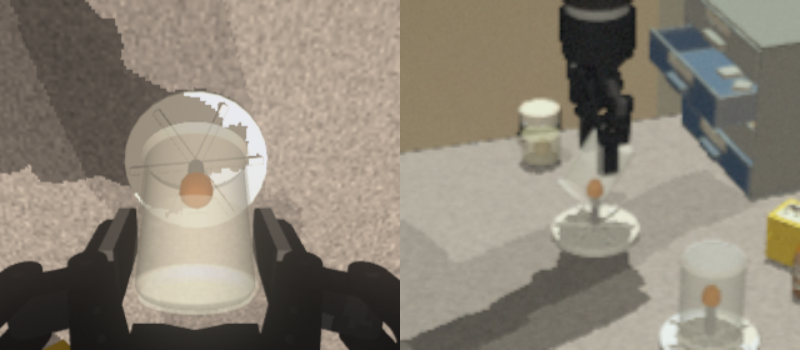

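>>> {"api": "servo_tool", "payload": {
  "series": [
    [[-0.4,0,0],0],
    [[-0.8,-0.05,0],0],
    [[-1.2,-0.1,0],0],
    [[-1.6,-0.1,0],0],
    [[-1.9,-0.15,0],0],
    [[-2.2,-0.15,0],0],
    [[-2.2,-0.15,0],0],
    [[-2.2,-0.15,0],0]
  ]
}}

```text
time: 9.85
position: [0.5666, 0.2354, 0.0744]
tcp_rot: [-180.0, -0.0, -176.0]
ft_force: [3.0, 1.7, -1.9]
grip_width: 0.0519
grasp_force: 21.8
```

```bash
python3 -c "
from look import *
look('a3',1.3)"
```

```text
tcp [0.5666 0.2354 0.0744] [ 3.   1.7 -1.9]
wrist 4347 o-tcp [-0.      0.     -0.0392] head/tilt [ 2.6 85.2] [0.0123 0.0132] 0.0004
side orange [336.2 155.2] 20 [0.7882 0.118  0.0595]
side orange [332.9 170.5] 26 [0.7495 0.0524 0.0595]
side orange [446.8 245.4] 59 [ 0.8528 -0.2709  0.0595]
```

>>> {"api": "servo_tool", "payload": {
  "series": [
    [[0.4,0,0],0],
    [[0.8,0.05,0],0],
    [[1.2,0.1,0],0],
    [[1.4,0.1,-0.4],0],
    [[1.4,0.1,-1],0],
    [[1.4,0.1,-1.6],0],
    [[1.4,0.1,-2.1],0],
    [[1.4,0.1,-2.5],0],
    [[1.4,0.1,-2.8],0],
    [[1.4,0.1,-3],0],
    [[1.4,0.1,-3],0]
  ]
}}

```text
time: 10.87
position: [0.581, 0.2366, 0.0463]
tcp_rot: [180.0, 0.1, -176.0]
ft_force: [-5.9, -1.9, 17.2]
grip_width: 0.0524
grasp_force: 23.6
```

```bash
python3 -c "
from look import *
look('a4',1.5)"
```

```text
tcp [0.581  0.2366 0.0463] [-5.9 -1.9 17.2]
wrist 4571 o-tcp [ 0.     -0.0002 -0.0295] head/tilt [ 5.1 83.9] [0.0027 0.0038] 0.0003
side orange [336.1 155. ] 18 [0.7883 0.1187 0.0595]
side orange [332.8 170.5] 24 [0.7494 0.0528 0.0595]
side orange [446.8 245.4] 59 [ 0.8527 -0.271   0.0595]
```

View pics/a4.png

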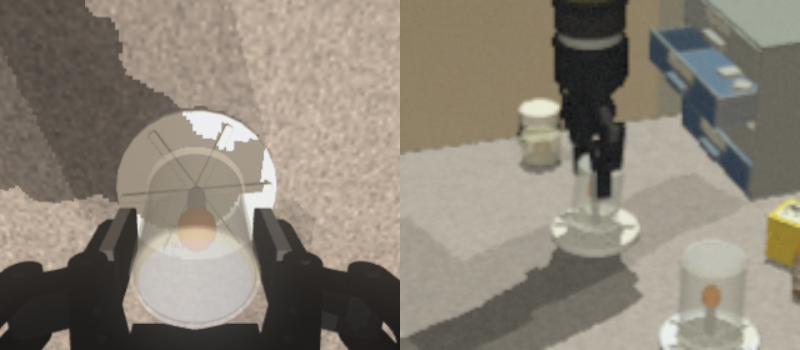

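>>> {"api": "servo_tool", "payload": {
  "series": [
    [[0,0,0.1],0],
    [[0,0,0.1],0],
    [[0,0,0.1],0]
  ]
}}

```text
time: 11.22
position: [0.5808, 0.2365, 0.0466]
tcp_rot: [180.0, 0.0, -176.0]
ft_force: [-4.3, -2.2, 11.4]
grip_width: 0.0519
grasp_force: 23.1
```

>>> {"api": "servo_tool", "payload": {
  "series": [
    [[0,0,0],0],
    [[0,0,0],0],
    [[0,0,0],0],
    [[0,0,0],0],
    [[0,0,0],0],
    [[0,0,0],0],
    [[0,0,0],0],
    [[0,0,0],0]
  ],
  "jaw": 0.9
}}

```text
time: 11.88
position: [0.5809, 0.2365, 0.0452]
tcp_rot: [-180.0, -0.0, -176.0]
ft_force: [-0.5, 0.5, -0.6]
grip_width: 0.0809
grasp_force: 0.0
```

>>> {"api": "servo_tool", "payload": {
  "series": [
    [[0,0,0.5],0],
    [[0,0,1.5],0],
    [[0,0,3],0],
    [[0,0,5],0],
    [[0,0,7],0],
    [[0,0,9],0],
    [[0,0,11],0],
    [[0,0,13],0],
    [[0,0,14],0],
    [[0,0,14],0],
    [[0,0,14],0]
  ]
}}

```text
time: 12.8
position: [0.5812, 0.2367, 0.1858]
tcp_rot: [180.0, 0.1, -176.0]
ft_force: [0.0, -0.3, -0.5]
grip_width: 0.0813
grasp_force: 0.0
```

Run:
```python
from h import *
im,d,W,c=cloud('wrist');im2,_,W2,_=cloud('side')
for w in(W,W2):
    m=(np.hypot(w[...,0]-.582,w[...,1]-.237)<.045)&(w[...,2]>.075)&(w[...,2]<.12)
    q=w[m];t=q[q[:,2]>.082];print(len(q),q[:,2].max(),t.mean(0),np.median(t,0),t.min(0),t.max(0))
    if len(t)>20:
        A=np.c_[t[:,:2]-[.582,.237],np.ones(len(t))];print('plane',np.linalg.lstsq(A,t[:,2],rcond=None)[0])
o=np.hstack([cv2.resize(im[60:340,100:420],(400,350)),cv2.resize(im2[100:205,190:310],(400,350))])
cv2.imwrite('pics/a5.png',o[...,::-1])
```

```text
2199 0.0890495917576574 [0.58042106 0.23658601 0.08623861] [0.5801811  0.23656997 0.08651996] [0.55604367 0.21132901 0.08200527] [0.60761139 0.26237094 0.08904959]
plane [ 0.01360692 -0.0010496   0.08625966]
207 0.09056748464475463 [0.58069682 0.23084605 0.08678075] [0.58023086 0.2301967  0.08698623] [0.55741719 0.20707205 0.08201584] [0.60647944 0.2605637  0.09056748]
plane [0.01424618 0.02975778 0.08698244]
```

View pics/a5.png

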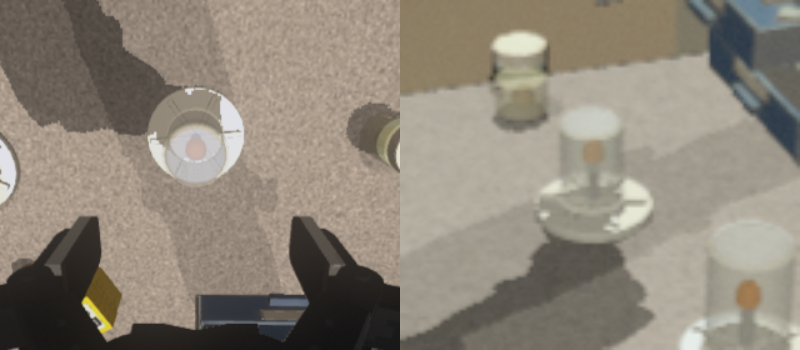

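The beaker stands upside down over the peg. Its top is level (plane slope about 1°) at z ≈ 0.087, centred within a few mm of the peg, and the gripper is clear of it.

```bash
python3 -c "
from plant import robot
print(robot.sign_off())"
```

```text
the job is handed in; nothing more can be done
None
```

The small beaker is upside down over the empty peg with its rim resting flat on the ribs, centred to within a few mm and let go; I never touched the other beaker, and the job was handed in at about 13 s, with no verdict returned.

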